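# Wedge the rocking parcel scale

## Task

The parcel scale rocks because its blue foot, at the corner nearest the orange wedge, is too short. Touching with the fingers only and picking nothing up, push the wedge along the table, thin end first, under the blue foot until the scale stands firm and level, without shoving the scale away; leave the other things where they are. Test it by pressing down on the steel plate right above the blue foot, with about 10 N; if that corner still gives, push the wedge further. The program finishes while still holding that press, the scale staying level under it.

Things in the scene. Friction and masses are not known exactly. Their poses are not given: they have to be found in the camera images.
- scale: loose bench scale, 2 kg: grey base 220 x 220 mm, underside 26 mm up; steel plate 230 x 230 mm, top 54 mm up. Origin at table level under the middle, z up, +x away from the dark readout, which faces the robot and ends 143 mm from the middle. Feet at 85 mm either way in x and y: three black, 16 mm across, 26 long; the one at x -85, y +85 is blue and short. Stands level on the three
- foot (a point): centre of the underside of the short blue foot (round, 18 mm across, rigid), which hangs free above the table by 4.5 to 8.5 mm, differing from start to start
- press_point (a point): point on top of the steel plate right above the short foot, 54 mm above the table; press down here. Above about 4 N the corner rocks down until the short foot meets the table; with the wedge tight under the foot it gives less than 1 mm
- wedge: orange plastic wedge, loose, 80 g, 110 x 46 mm, 2 mm thick at the thin end, 18.5 mm at the thick end, even slope. Lies flat; origin at the middle of its underside, x towards the thin end, z up. Starts outside the scale's +y side, thin end roughly towards the short foot. It slides with under 1 N until the foot meets its slope
- wedge_back (a point): centre of the wedge's upright thick end face (46 mm wide, 18.5 mm high), the face to push on, 9 mm above the table. Once the foot meets the slope, the push climbs to several N within a few mm; the wedge then stays where it is left. Pushed much further it lifts or shifts the scale
- wedge_tip (a point): middle of the wedge's thin edge at table level, 55 mm from its origin towards +x
- coasters: bystander: stack of green felt coasters, 97 x 97 x 21 mm, beside the scale's +y side; origin under its middle
- teal_roll: bystander: teal tape roll lying flat, 60 mm across, 15 mm high, in front of the scale; origin under its middle
- cutter: bystander: yellow box cutter, 160 mm long along its y, 22 mm wide, 20 mm high, in front of the scale; origin under its middle
- gift_box: bystander: white gift box 81 x 120 x 42 mm, to the right of the scale; origin under its middle
- white_box: bystander: white gift box 86 x 165 x 50 mm, on the right of the table; origin under its middle
- kraft_box: bystander: small brown kraft box 95 x 100 x 68 mm, on the left of the table; origin under its middle
Things that resemble listed ones, but are neither listed nor needed, are in the scene too. Of the things shaped like the wedge, the orange one is meant.

How it is judged:
On the way:
1. the thin end of the wedge has been pushed under the short foot, past its centre (x of foot in the frame of wedge between -0.04 and 0.052 m and y of foot in the frame of wedge between -0.02 and 0.02 m), for 0.2 s.
At the end, for the whole second after the job is handed in: Fingers press the scale with over 5 N within 50 mm of the point above the short foot; scale level within 0.015 rad; wedge on the table, the foot's centre over it (3 mm or more past the thin edge, within 20 mm of the centre line), carrying over 3 N (all of step 1 and angle between scale's own z axis and vertical below 0.015 rad and contact force between the fingers and scale above 5 N and contact force between wedge and scale above 3 N and horizontal distance between the grasp point and press_point below 0.05 m and height (world z) of wedge below 0.006 m); the arm keeps its last pose, push and grip.
It fails at once if the wedge is lifted off the table or tipped up (height (world z) of wedge above 0.015 m or angle between wedge's own z axis and vertical above 0.35 rad).
It fails at once if the scale is lifted or tipped up (angle between scale's own z axis and vertical above 0.12 rad or height (world z) of scale above 0.02 m).
It fails at once if the scale is shoved more than 30 mm from where it stood (distance of scale from where it was at the start of the episode above 0.03 m).
It fails at once if a bystander is moved by more than 30 mm (distance of any of coasters, teal_roll, cutter, gift_box, white_box, kraft_box from where it was at the start of the episode above 0.03 m).
It also fails if it takes over 51 s, if anything falls off the work surface, if the arm or the gripper's body presses on something with over 40 N, if the wrist force passes 120 N, or if a joint passes its speed limit or range.

## Robot

A 6-joint arm with a two-finger parallel gripper is mounted at the origin on a cart in front of the work surface, level with it; the furniture and walls round the work are solid. World frame = base frame: x ahead of the robot, y to its left, z up, the work surface at z = 0. Lengths are in m, angles in rad, forces in N, time in s.
With the tool pointing down it reaches from about 0.35 to 0.775 m from the base axis. Payload 5.5 kg.
Tool frame: the origin (TCP) lies where the fingers leave the gripper's body, on its centre line; the fingertips stand 73 mm ahead of it and the grasp point (between the pads) lies 54 mm ahead of it; z points along the fingers, y is the direction in which the jaws open and shut (so a half turn about z gives the same grasp; the last joint's range is limited). The gripper opens to 85 mm and grips with 20 to 120 N. Pads are 22 mm wide; open, the fingers measure 114 mm over their backs; the gripper's body (76 mm by 85 mm) begins 54 mm behind the grasp point. The pads swing forward as they close: fully open they stand 13 mm farther back than shut.
Start: joints at [1.199, 0.313, 0.046, 1.304, 0, 1.431], TCP at [0.132, 0.56, 0.304] pointing down, gripper open.
Joint ranges: [-2.76, 2.76], [-0.86, 1.69], [-1.03, 1.26], [-2.2, 2.34], [-1.47, 1.5], [-3.14, 3.14]. Speed limits (rad/s): [2.57, 2.57, 3.14, 3.14, 3.14, 3.14].

## Interface

Orientations are given as a unit quaternion [w, x, y, z].
In Python, from workcell import env, read_camera, job, cut_out gives the robot as it stands.
- The arm moves only by the tool servo_tool, never from a script. Its argument "deltas" is a list of rows, each an object of numbers: "dx", "dy", "dz": the shift along the world's x, y, z in mm; "rx", "ry", "rz": the turn, a rotation vector about the world's x, y, z in rad; "fingers": the closure, from -1 (fully open) to 1 (shut). A call has 1 to 8 rows; each row shifts and turns the commanded pose from where the row before left it; what a row does not reach is not made up. A row lasts 1/10 s, in which the tool goes at most 50 mm and 8.59 degrees, less where a joint would pass 70% of its speed; a pose out of reach is approached as far as the arm can. A call is refused whole if a number of a shift passes 50 or a number of a turn 0.15, either way. A call with a gripper value outside its range is refused whole. The fingers move at their own pace and stop on an object; "newtons" is the grip in N (left out, the last holds). Time passes only in rows, so rows that do not move let the fingers close. It gives the time, the measured TCP pose, the force and the opening at its end, in the units of the state.
- env.get_state(): the state, without advancing time (a new reading comes with each control period).
- read_camera(name): name is "scene" or "side" or "wrist"; returns a dict with "img" (420x560x3 uint8, red, green, blue), "intrinsics" (3x3 intrinsics, pixels), "extrinsics" (4x4, takes a point from camera to world coordinates); the wrist camera has in their place "hand_eye" (4x4, takes a point from camera to tool coordinates, whose origin is the TCP and whose axes are the flange's). Camera axes: x right, y down, z forward; pixel columns grow to the right and rows downward; lengths in m; the calibration is good to about 2 mm. A picture is of the moment at which its call begins: read the wrist's pose just before it. There is no depth.
- job.hand_in(): hands the job in, once; it reports no verdict.
Trained networks look in the newest picture that a camera, given by its name, has taken for a name from the list of things; names that differ only in an ending like _2 or _b are one class to them, and where a whole thing is asked for, a point or a joint stands for the part that bears it (a point fixed in the world has none). Each returns a list of dicts, best first, with "confidence" (0 to 1); they miss things now and then, are a little off and sometimes report something else, mostly with a low value. They report only what shows in the picture. A call takes as long as a camera call. They do not tell look-alikes from the thing itself.
- cut_out(target, camera): "region" (420x560 bool, what is visible of it) and "extent" ([left, top, right, bottom] in pixels, round what is visible of it).
The state is a dict: "clock": time; "joint_pos": joint angles; "qvel": joint speeds; "tau": joint torques, N m; "tcp_pos": TCP position; "orientation": TCP orientation; "wrist_force": force on the tool from outside, world axes, zero at the start; "ft_torque": the same for the moment, N m; "finger_gap": finger opening in m.
Only numpy, scipy, OpenCV 4.12 (cv2) and the standard library are available. Lean on these libraries where they do the work, as an engineer would, in place of code of your own. Each camera call takes 0.05 s, during which the arm holds its last target. There are 200 camera calls.

## Working session

There is one attempt and no reset: what is moved stays moved. The work goes in short steps, Python scripts to look and compute and a tool call to move; the robot and the scene stay as the last step left them, time stands still between calls to the robot, and variables do not carry over. Pictures are saved under pics/ and viewed, about 8 in all and at most 12, crops included, and the job is handed in when it is done.

Besides the shell and the picture viewer there is one more tool, called after "Call:" by a JSON object that holds its "op" and its "data". servo_tool: Moves the arm, as the interface text tells. Its arguments: {"type":"object","properties":{"deltas":{"type":"array"},"newtons":{"type":"number"}},"required":["deltas"]}

```bash
mkdir -p pics
cat > h.py <<'E'
import numpy as np, cv2
from workcell import env, read_camera, job, cut_out
from scipy.spatial.transform import Rotation as R
def cam(name):
    s=env.get_state(); c=read_camera(name); K=np.array(c["intrinsics"])
    if name=="wrist":
        T=np.eye(4); q=s["orientation"]; T[:3,:3]=R.from_quat([q[1],q[2],q[3],q[0]]).as_matrix(); T[:3,3]=s["tcp_pos"]
        E=T@np.array(c["hand_eye"])
    else: E=np.array(c["extrinsics"])
    return np.array(c["img"]),K,E
def ray(K,E,uv,z):
    d=E[:3,:3]@np.linalg.solve(K,[uv[0],uv[1],1]); o=E[:3,3]
    return o+d*(z-o[2])/d[2]
def proj(K,E,P):
    p=np.linalg.inv(E)@np.append(P,1); p=K@p[:3]; return p[:2]/p[2]
def save(n,img): cv2.imwrite("pics/"+n,img[:,:,::-1])
E
python3 - <<'E'
from h import *
s=env.get_state(); print(s)
ims=[]
for n in ["scene","side","wrist"]:
    img,K,Ex=cam(n); save(n+"0.png",img)
    print(n,K[0,0],Ex[:3,3].round(3),Ex[:3,2].round(2))
    for t in ["wedge","scale","coasters","teal_roll","cutter"]:
        for r in cut_out(t,n)[:3]:
            m=np.array(r["region"]);v,u=np.nonzero(m)
            print(t,round(r["confidence"],2),r["extent"],img[m].mean(0).round(), ray(K,Ex,(u.mean(),v.mean()),0.01).round(3))
E
```

```text
{'clock': 0.0, 'joint_pos': array([1.19938819e+00, 3.14001372e-01, 4.49284479e-02, 1.30357097e+00,
       1.72314829e-05, 1.43120233e+00]), 'qvel': array([ 0.00073235,  0.00110395,  0.00179174, -0.0015107 , -0.00010599,
       -0.00094137]), 'tau': array([ 9.62009690e-04, -4.80624390e+01,  2.98532152e+01,  1.90689712e-02,
        2.26275738e-04,  4.58361328e-06]), 'tcp_pos': array([0.13196181, 0.55925214, 0.30298752]), 'orientation': array([-2.41804218e-04,  1.15647675e-01,  9.93289868e-01, -8.91617634e-04]), 'wrist_force': array([ 0.5049689 ,  0.55272547, -0.50305259]), 'ft_torque': array([ 0.04295279, -0.03465084, -0.00078531]), 'finger_gap': 0.08565566256319224}
scene 457.31119527149707 [-0.002 -0.948  0.794] [ 0.44  0.72 -0.54]
wedge 0.92 [214.1, 213.8, 243.4, 233.3] [173.  87.  44.] [0.494 0.121 0.01 ]
wedge 0.83 [191.9, 193.3, 225.7, 201.3] [ 45. 108.  57.] [0.507 0.294 0.01 ]
wedge 0.56 [152.8, 214.2, 191.3, 222.2] [ 52. 124. 120.] [0.358 0.247 0.01 ]
scale 0.84 [251.2, 196.8, 358.7, 268.4] [139. 141. 139.] [ 0.661 -0.035  0.01 ]
coasters 0.62 [256.9, 192.2, 293.3, 212.0] [ 93
[... 425 characters left out ...]
dge 0.51 [245.1, 196.1, 262.5, 214.3] [158.  92.  47.] [0.495 0.127 0.01 ]
wedge 0.51 [242.0, 170.5, 266.3, 183.5] [ 41. 109.  55.] [0.508 0.305 0.01 ]
wedge 0.49 [200.9, 178.4, 231.5, 194.8] [ 43. 119. 115.] [0.359 0.254 0.01 ]
scale 0.72 [260.2, 200.7, 352.3, 256.7] [132. 134. 133.] [ 0.649 -0.031  0.01 ]
coasters 0.73 [282.4, 184.6, 318.4, 203.0] [ 94. 110.  53.] [0.684 0.171 0.01 ]
coasters 0.41 [241.8, 239.8, 259.5, 256.0] [ 81. 108. 107.] [ 0.461 -0.098  0.01 ]
teal_roll 0.61 [240.3, 237.7, 263.2, 254.6] [103. 122. 119.] [ 0.462 -0.096  0.01 ]
cutter 0.66 [252.9, 262.3, 273.6, 298.1] [150. 139.  73.] [ 0.482 -0.246  0.01 ]
wrist 333.4476694429426 [0.054 0.579 0.374] [ 0.31 -0.07 -0.95]
```

Run:
```python
import cv2
a=cv2.imread("pics/scene0.png")[170:330,140:400]; cv2.imwrite("pics/c1.png",cv2.resize(a,None,fx=3,fy=3,interpolation=2))
```

```text
(no output)
```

View pics/c1.png

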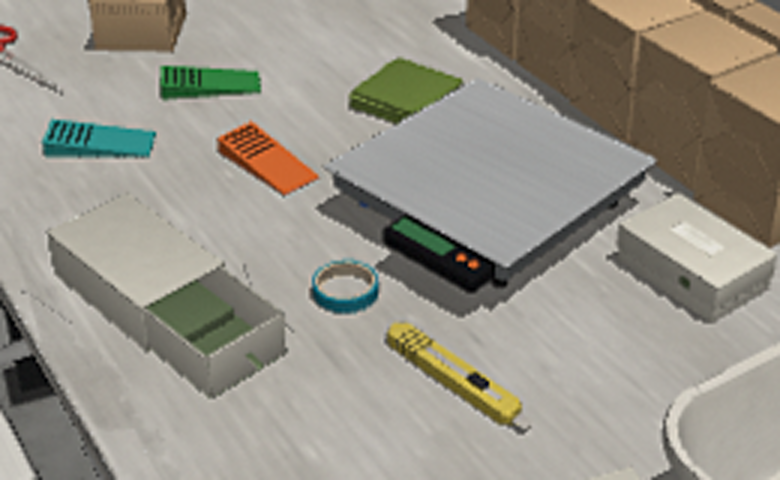

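Call:
{"op": "servo_tool", "data": {"deltas": [{"dx":32,"dy":-32,"dz":3,"rz":-0.11,"fingers":0.7},{"dx":32,"dy":-32,"dz":3,"rz":-0.11,"fingers":0.7},{"dx":32,"dy":-32,"dz":3,"rz":-0.11,"fingers":0.7},{"dx":32,"dy":-32,"dz":3,"rz":-0.11,"fingers":0.7},{"dx":32,"dy":-32,"dz":3,"rz":-0.11,"fingers":0.7},{"dx":32,"dy":-32,"dz":3,"rz":-0.11,"fingers":0.7},{"dx":32,"dy":-32,"dz":3,"rz":-0.11,"fingers":0.7},{"dx":32,"dy":-32,"dz":3,"rz":-0.11,"fingers":0.7}]}}

```text
invalid input at $.deltas[0]: expected keys dx, dy, dz, rx, ry, rz, fingers
```

Call:
{"op": "servo_tool", "data": {"deltas": [{"dx":32,"dy":-32,"dz":3,"rz":-0.11,"fingers":0.7},{"dx":32,"dy":-32,"dz":3,"rz":-0.11,"fingers":0.7},{"dx":32,"dy":-32,"dz":3,"rz":-0.11,"fingers":0.7},{"dx":32,"dy":-32,"dz":3,"rz":-0.11,"fingers":0.7},{"fingers":0.7},{"fingers":0.7}]}}

```text
invalid input at $.deltas[0]: expected keys dx, dy, dz, rx, ry, rz, fingers
```

Run:
```python
from h import *
s=env.get_state(); print(s["clock"],s["tcp_pos"],s["finger_gap"],s["joint_pos"].round(2),s["wrist_force"])
img,K,Ex=cam("wrist"); save("w1.png",img)
for t in ["wedge","scale","foot","wedge_back","coasters"]:
    for r in cut_out(t,"wrist")[:3]:
        m=np.array(r["region"]);v,u=np.nonzero(m)
        print(t,round(r["confidence"],2),r["extent"],img[m].mean(0).round(), ray(K,Ex,(u.mean(),v.mean()),0.01).round(3))
hsv=cv2.cvtColor(img,cv2.COLOR_RGB2HSV)
m=((hsv[...,0]<18)&(hsv[...,1]>130)&(hsv[...,2]>60)).astype(np.uint8)
n,l,st,c=cv2.connectedComponentsWithStats(m)
for i in range(1,n):
    if st[i,4]>300:
        cn=max(cv2.findContours((l==i).astype(np.uint8),0,1)[0],key=cv2.contourArea)
        for e in (3,5):
            p=cv2.approxPolyDP(cn,e,True)[:,0]; print(st[i],p.tolist(),[ray(K,Ex,q,0).round(4).tolist() for q in p])
m=((abs(hsv[...,0].astype(int)-112)<14)&(hsv[...,1]>110)&(hsv[...,2]>40)).astype(np.uint8)
n,l,st,c=cv2.connectedComponentsWithStats(m)
print("blue",[(st[i].tolist(),c[i].round(1).tolist()) for i in range(1,n) if st[i,4]>15])
```

```text
0.9 [0.13211384 0.55966112 0.30395804] 0.08541061402201733 [1.2  0.31 0.05 1.3  0.   1.43] [0.79952332 0.39066665 1.1054952 ]
[ 268  291   57   56 1465] [[274, 298], [268, 306], [269, 314], [276, 319], [268, 327], [274, 336], [289, 334], [297, 346], [310, 345], [321, 336], [324, 322], [309, 314], [316, 306], [311, 294], [296, 291]] [[0.2899, 0.5146, 0.0], [0.2998, 0.5041, 0.0], [0.312, 0.5025, 0.0], [0.3217, 0.5096, 0.0], [0.3315, 0.4963, 0.0], [0.3475, 0.5007, 0.0], [0.349, 0.5211, 0.0], [0.3707, 0.5274, 0.0], [0.3732, 0.545, 0.0], [0.3621, 0.5625, 0.0], [0.341, 0.5707, 0.0], [0.3242, 0.5538, 0.0], [0.3142, 0.5652, -0.0], [0.2951, 0.5625, 0.0], [0.2863, 0.5446, 0.0]]
[ 268  291   57   56 1465] [[274, 298], [268, 306], [276, 319], [268, 327], [274, 336], [289, 334], [297, 346], [321, 336], [324, 322], [309, 314], [316, 306], [311, 294]] [[0.2899, 0.5146, 0.0], [0.2998, 0.5041, 0.0], [0.3217, 0.5096, 0.0], [0.3315, 0.4963, 0.0], [0.3475, 0.5007, 0.0], [0.349, 0.5211, 0.0], [0.3707, 0.5274, 0.0], [0.3621, 0.5625, 0.0], [0.341, 0.5707, 0.0], [0.3242, 0.5538, 0.0], [0.3142, 0.5652, -0.0], [0.2951, 0.5625, 0.0]]
blue []
```

View pics/w1.png

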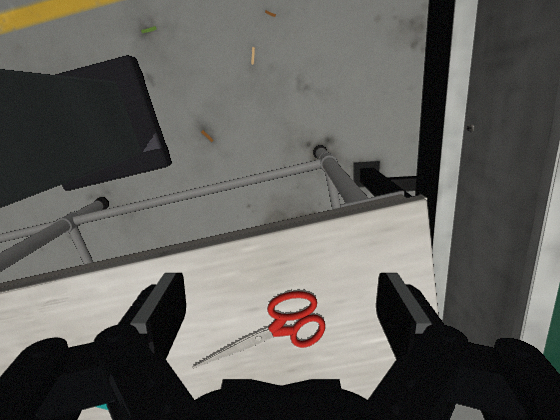

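Call:
{"op": "servo_tool", "data": {"deltas": [{"dx":29,"dy":-26,"dz":4,"rx":0,"ry":0,"rz":0.15,"fingers":0.7},{"dx":29,"dy":-26,"dz":4,"rx":0,"ry":0,"rz":0.15,"fingers":0.7},{"dx":29,"dy":-26,"dz":4,"rx":0,"ry":0,"rz":0.15,"fingers":0.7},{"dx":29,"dy":-26,"dz":4,"rx":0,"ry":0,"rz":0.15,"fingers":0.7},{"dx":29,"dy":-26,"dz":4,"rx":0,"ry":0,"rz":0.15,"fingers":0.7},{"dx":29,"dy":-26,"dz":4,"rx":0,"ry":0,"rz":0.15,"fingers":0.7},{"dx":29,"dy":-26,"dz":4,"rx":0,"ry":0,"rz":0.15,"fingers":0.7},{"dx":29,"dy":-26,"dz":4,"rx":0,"ry":0,"rz":0.15,"fingers":0.7}]}}

```text
clock: 2.0
tcp_pos: [0.3607, 0.3547, 0.3357]
orientation: [0.0, -0.458, 0.889, 0.0]
wrist_force: [0.1, 0.9, -0.0]
finger_gap: 0.0127
```

Call:
{"op": "servo_tool", "data": {"deltas": [{"dx":29,"dy":-26,"dz":4,"rx":0,"ry":0,"rz":0.15,"fingers":0.7},{"dx":29,"dy":-26,"dz":4,"rx":0,"ry":0,"rz":0.15,"fingers":0.7},{"dx":29,"dy":-26,"dz":4,"rx":0,"ry":0,"rz":0.15,"fingers":0.7},{"dx":29,"dy":-26,"dz":4,"rx":0,"ry":0,"rz":0.15,"fingers":0.7},{"dx":29,"dy":-26,"dz":4,"rx":0,"ry":0,"rz":0,"fingers":0.7},{"dx":0,"dy":0,"dz":0,"rx":0,"ry":0,"rz":0,"fingers":0.7},{"dx":0,"dy":0,"dz":0,"rx":0,"ry":0,"rz":0,"fingers":0.7}]}}

```text
clock: 2.7
tcp_pos: [0.5042, 0.2262, 0.3549]
orientation: [-0.0, -0.695, 0.719, 0.0]
wrist_force: [0.9, -0.2, -0.6]
finger_gap: 0.0129
```

Run:
```python
from h import *
s=env.get_state(); print(s["clock"],s["tcp_pos"],s["finger_gap"],s["orientation"].round(3),s["joint_pos"].round(2),s["wrist_force"])
img,K,Ex=cam("wrist"); save("w2.png",img)
for t in ["wedge","scale"]:
    for r in cut_out(t,"wrist")[:3]:
        m=np.array(r["region"]);v,u=np.nonzero(m)
        print(t,round(r["confidence"],2),r["extent"],img[m].mean(0).round(), ray(K,Ex,(u.mean(),v.mean()),0.01).round(3))
        cn=max(cv2.findContours(m.astype(np.uint8),0,1)[0],key=cv2.contourArea)
        p=cv2.approxPolyDP(cn,4,True)[:,0]; z=0 if t=="wedge" else .054
        for q in p: print("   ",q,ray(K,Ex,q,z).round(4),ray(K,Ex,q,.0185).round(4))
hsv=cv2.cvtColor(img,cv2.COLOR_RGB2HSV)
m=((abs(hsv[...,0].astype(int)-112)<14)&(hsv[...,1]>110)&(hsv[...,2]>40)).astype(np.uint8)
n,l,st,c=cv2.connectedComponentsWithStats(m)
print("blue",[(st[i].tolist(),c[i].round(1).tolist()) for i in range(1,n) if st[i,4]>10])
```

```text
2.7 [0.50419456 0.22615234 0.35489067] 0.012853825392816778 [-0.    -0.695  0.719  0.   ] [ 0.28  0.26  0.1   1.41  0.   -1.26] [ 0.91982945 -0.19542264 -0.55717937]
wedge 0.86 [253.2, 25.7, 308.8, 133.4] [168.  81.  33.] [0.499 0.127 0.01 ]
    [290  29] [0.4882 0.071  0.    ] [0.4888 0.0743 0.0185]
    [253  41] [0.5311 0.0819 0.    ] [0.5298 0.0847 0.0185]
    [277 134] [0.5074 0.1876 0.    ] [0.5071 0.1858 0.0185]
    [310 124] [0.4661 0.1769 0.    ] [0.4676 0.1755 0.0185]
wedge 0.72 [342.7, 149.7, 436.6, 224.2] [ 29. 107. 103.] [0.365 0.257 0.01 ]
    [363 150] [0.3991 0.2112 0.    ] [0.4036 0.2083 0.0185]
    [344 179] [0.4222 0.248  0.    ] [0.4257 0.2436 0.0185]
    [416 222] [0.3228 0.3112 0.    ] [0.3306 0.304  0.0185]
    [436 194] [0.3001 0.2724 0.    ] [0.3088 0.2669 0.0185]
wedge 0.7 [231.9, 192.3, 320.8, 257.6] [28. 88. 38.] [0.515 0.305 0.01 ]
    [241 194] [0.5578 0.2637 0.    ] [0.5554 0.2586 0.0185]
    [231 224] [ 0.5745  0.3056 -0.    ] [0.5713 0.2987 0.0185]
    [305 256] [0.4742 0.3571 0.    ] [0.4754 0.348  0.0185]
    [318 228] [0.456  0.3154 0.    ] [0.458  0.3081 0.0185]
    [315 223] [0.4601 0.308  0.    ] [0.4619 0.301  0.0185]
scale 0.96 [29.9, 0.1, 181.5, 48.5] [129. 129. 129.] [0.709 0.052 0.01 ]
    [31  1] [0.7408 0.0478 0.054 ] [0.7636 0.0384 0.0185]
    [49 42] [0.7323 0.0841 0.054 ] [0.7544 0.0781 0.0185]
    [57 44] [0.7247 0.0862 0.054 ] [0.7461 0.0804 0.0185]
    [180   0] [0.596  0.0518 0.054 ] [0.605  0.0428 0.0185]
blue []
```

View pics/w2.png

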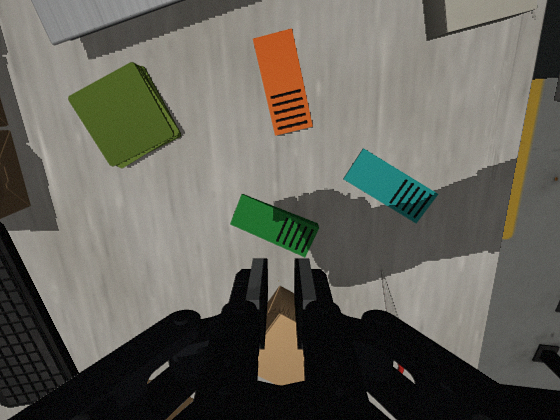

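Call:
{"op": "servo_tool", "data": {"deltas": [{"dx":20,"dy":-40,"dz":5,"rx":0,"ry":0,"rz":0,"fingers":0.7},{"dx":20,"dy":-40,"dz":5,"rx":0,"ry":0,"rz":0,"fingers":0.7},{"dx":20,"dy":-40,"dz":5,"rx":0,"ry":0,"rz":0,"fingers":0.7},{"dx":20,"dy":-40,"dz":5,"rx":0,"ry":0,"rz":0,"fingers":0.7},{"dx":0,"dy":-30,"dz":0,"rx":0,"ry":0,"rz":0,"fingers":0.7},{"dx":0,"dy":0,"dz":0,"rx":0,"ry":0,"rz":0,"fingers":0.7},{"dx":0,"dy":0,"dz":0,"rx":0,"ry":0,"rz":0,"fingers":0.7}]}}

```text
clock: 3.55
tcp_pos: [0.5832, 0.0375, 0.3752]
orientation: [0.0, -0.696, 0.718, 0.0]
wrist_force: [-0.4, 0.0, 0.3]
finger_gap: 0.0127
```

Run:
```python
from h import *
s=env.get_state(); print(s["clock"],s["tcp_pos"])
for n in ["wrist","scene","side"]:
    img,K,Ex=cam(n); save(n+"3.png",img)
    for r in cut_out("scale",n)[:1]:
        m=np.array(r["region"])
        cn=max(cv2.findContours(m.astype(np.uint8),0,1)[0],key=cv2.contourArea)
        p=cv2.approxPolyDP(cn,3,True)[:,0]
        print(n,r["confidence"])
        for q in p: print("   ",q,ray(K,Ex,q,.054).round(4))
    hsv=cv2.cvtColor(img,cv2.COLOR_RGB2HSV)
    m=((abs(hsv[...,0].astype(int)-112)<14)&(hsv[...,1]>90)&(hsv[...,2]>40)).astype(np.uint8)
    k,l,st,c=cv2.connectedComponentsWithStats(m)
    print("blue",[(st[i].tolist(),ray(K,Ex,c[i],.016).round(4).tolist()) for i in range(1,k) if st[i,4]>4])
```

```text
3.55 [0.58324288 0.03746973 0.37519011]
blue []
scene 0.95
    [357 222] [ 0.7849 -0.1353  0.054 ]
    [299 196] [0.7265 0.077  0.054 ]
    [249 226] [0.5087 0.0135 0.054 ]
    [269 243] [ 0.5147 -0.0873  0.054 ]
    [270 253] [ 0.4938 -0.1266  0.054 ]
    [297 267] [ 0.5217 -0.2123  0.054 ]
    [307 265] [ 0.5477 -0.2192  0.054 ]
    [345 238] [ 0.7047 -0.1788  0.054 ]
blue []
side 0.6
    [317 196] [0.7281 0.0877 0.054 ]
    [304 183] [0.6977 0.1756 0.054 ]
    [285 192] [0.6156 0.1288 0.054 ]
    [293 202] [0.6339 0.0649 0.054 ]
blue []
```

View pics/wrist3.png

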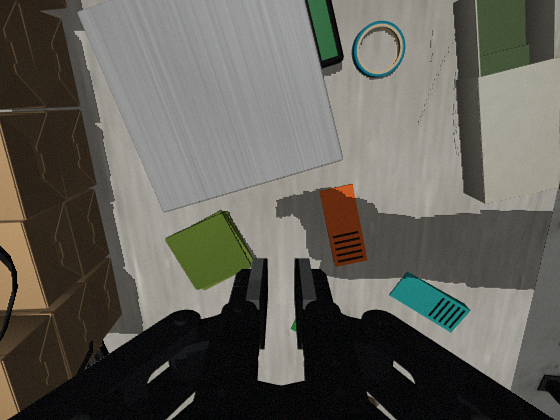

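```bash
cat >> h.py <<'E'
def wedge(img,K,Ex,lo=(0,120,50)):
    hsv=cv2.cvtColor(img,cv2.COLOR_RGB2HSV)
    m=((hsv[...,0]<18)&(hsv[...,1]>120)&(hsv[...,2]>50)).astype(np.uint8)
    m=cv2.morphologyEx(m,cv2.MORPH_CLOSE,np.ones((9,9)))
    k,l,st,c=cv2.connectedComponentsWithStats(m); i=1+np.argmax(st[1:,4])
    r=cv2.minAreaRect(max(cv2.findContours((l==i).astype(np.uint8),0,1)[0],key=cv2.contourArea))
    return cv2.boxPoints(r)
E
python3 - <<'E'
from h import *
img=cv2.imread("pics/wrist3.png")[:,:,::-1].copy()
_,K,Ex=cam("wrist")
g=cv2.cvtColor(img,cv2.COLOR_RGB2GRAY)
pc=np.array([[342,158],[164,211],[79,12]],np.float32)
W=[ray(K,Ex,q,.054) for q in pc]; print(np.round(W,4), [np.linalg.norm(W[i]-W[i+1]).round(4) for i in (0,1)])
c=(W[0]+W[2])/2; x=W[1]-W[0];x/=np.linalg.norm(x); y=W[1]-W[2]; y/=np.linalg.norm(y)
th=(np.arctan2(x[1],x[0])+np.arctan2(-y[0],y[1]))/2
print("centre",c,"yaw",np.arctan2(x[1],x[0]),np.arctan2(-y[0],y[1]))
xa=np.array([np.cos(th),np.sin(th)]);ya=np.array([-xa[1],xa[0]])
print("foot",c[:2]-.085*xa+.085*ya,"from corner",W[0][:2]+.03*xa-.03*ya)
b=wedge(img,K,Ex); print(b)
for z in (0,.002,.0185): print(z,[ray(K,Ex,q,z).round(4)[:2].tolist() for q in b])
E
```

```text
[[ 0.5111  0.0263  0.054 ]
 [ 0.7296  0.0858  0.054 ]
 [ 0.7873 -0.1332  0.054 ]] [np.float64(0.2265), np.float64(0.2265)]
centre [ 0.64920453 -0.053427    0.054     ] yaw 0.2656754260975394 0.25777056615752747
foot [0.5451058  0.00668503] from corner [0.54780249 0.00512058]
[[318.56815 190.17117]
 [351.98605 183.16418]
 [368.0344  259.70245]
 [334.6165  266.70944]]
0 [[0.5325, 0.0793], [0.4867, 0.0707], [0.4586, 0.1879], [0.5078, 0.1981]]
0.002 [[0.5327, 0.0788], [0.4872, 0.0702], [0.4591, 0.1869], [0.5081, 0.197]]
0.0185 [[0.5345, 0.0743], [0.4907, 0.0661], [0.4637, 0.1784], [0.5108, 0.1882]]
```

Call:
{"op": "servo_tool", "data": {"deltas": [{"dx":-20,"dy":35,"dz":-15,"rx":0,"ry":0,"rz":0.05,"fingers":0.7},{"dx":-20,"dy":35,"dz":-15,"rx":0,"ry":0,"rz":0.05,"fingers":0.7},{"dx":-20,"dy":35,"dz":-15,"rx":0,"ry":0,"rz":0.05,"fingers":0.7},{"dx":-20,"dy":35,"dz":-15,"rx":0,"ry":0,"rz":0.05,"fingers":0.7},{"dx":-22,"dy":36,"dz":-15,"rx":0,"ry":0,"rz":0.04,"fingers":0.7},{"dx":0,"dy":0,"dz":-45,"rx":0,"ry":0,"rz":0,"fingers":0.7},{"dx":0,"dy":0,"dz":-45,"rx":0,"ry":0,"rz":0,"fingers":0.7},{"dx":0,"dy":0,"dz":-45,"rx":0,"ry":0,"rz":0,"fingers":0.7}]}}

```text
clock: 4.7
tcp_pos: [0.4813, 0.214, 0.1643]
orientation: [-0.001, 0.778, -0.629, 0.001]
wrist_force: [0.7, -0.2, 0.1]
finger_gap: 0.0128
```

Call:
{"op": "servo_tool", "data": {"deltas": [{"dx":0,"dy":0,"dz":-45,"rx":0,"ry":0,"rz":0,"fingers":0.7},{"dx":0,"dy":0,"dz":-20,"rx":0,"ry":0,"rz":0,"fingers":0.7},{"dx":0,"dy":0,"dz":0,"rx":0,"ry":0,"rz":0,"fingers":0.7},{"dx":0,"dy":0,"dz":0,"rx":0,"ry":0,"rz":0,"fingers":0.7}]}}

```text
clock: 5.1
tcp_pos: [0.4818, 0.2132, 0.1006]
orientation: [0.0, 0.777, -0.63, -0.0]
wrist_force: [1.0, 1.0, 0.7]
finger_gap: 0.0128
```

Run:
```python
from h import *
s=env.get_state(); print(s["clock"],s["tcp_pos"],s["wrist_force"].round(2))
img,K,Ex=cam("wrist"); save("w4.png",img)
b=wedge(img,K,Ex); print(b.round(1))
for z in (0.002,.0185): print(z,[ray(K,Ex,q,z).round(4)[:2].tolist() for q in b])
```

```text
5.1 [0.48181968 0.21320613 0.10058804] [0.95 1.02 0.69]
[[232.   0.]
 [338.   0.]
 [338. 206.]
 [232. 206.]]
0.002 [[0.5282, 0.099], [0.4824, 0.0893], [0.4576, 0.1816], [0.5126, 0.1933]]
0.0185 [[0.5253, 0.1025], [0.484, 0.0937], [0.4616, 0.177], [0.5113, 0.1876]]
```

View pics/w4.png

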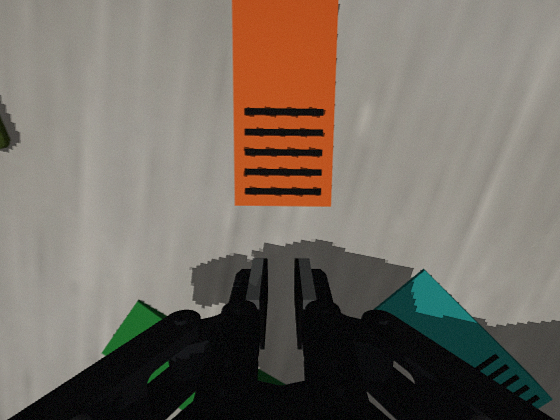

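Call:
{"op": "servo_tool", "data": {"deltas": [{"dx":0,"dy":0,"dz":-21,"rx":0,"ry":0,"rz":0,"fingers":0.7},{"dx":2,"dy":-10,"dz":0,"rx":0,"ry":0,"rz":0,"fingers":0.7},{"dx":2,"dy":-10,"dz":0,"rx":0,"ry":0,"rz":0,"fingers":0.7},{"dx":2.2,"dy":-9.8,"dz":0,"rx":0,"ry":0,"rz":0.016,"fingers":0.7},{"dx":2.4,"dy":-9.7,"dz":0,"rx":0,"ry":0,"rz":0.016,"fingers":0.7},{"dx":2.5,"dy":-9.7,"dz":0,"rx":0,"ry":0,"rz":0.016,"fingers":0.7},{"dx":2.7,"dy":-9.6,"dz":0,"rx":0,"ry":0,"rz":0.016,"fingers":0.7},{"dx":0,"dy":0,"dz":0,"rx":0,"ry":0,"rz":0,"fingers":0.7}]}}

```text
clock: 5.95
tcp_pos: [0.497, 0.1526, 0.0808]
orientation: [-0.001, 0.796, -0.605, 0.001]
wrist_force: [1.3, 0.2, 0.2]
finger_gap: 0.0124
```

Run:
```python
from h import *
s=env.get_state(); print(s["clock"],s["tcp_pos"],s["wrist_force"].round(2),s["orientation"])
img,K,Ex=cam("wrist"); save("w5.png",img)
b=wedge(img,K,Ex); print(b.round(1))
for z in (0.002,.0185): print(z,[ray(K,Ex,q,z).round(4)[:2].tolist() for q in b])
img,K,Ex=cam("scene"); save("s5.png",cv2.resize(img[170:270,180:340],None,fx=5,fy=5,interpolation=2))
```

```text
5.95 [0.49698488 0.15255783 0.08082195] [1.29 0.21 0.16] [-0.00080279  0.79585365 -0.60548756  0.00106747]
[[225.   0.]
 [343.   0.]
 [343. 262.]
 [225. 262.]]
0.002 [[0.5494, 0.0461], [0.5051, 0.0338], [0.4684, 0.1414], [0.5248, 0.1571]]
0.0185 [[0.546, 0.0494], [0.5065, 0.0385], [0.4739, 0.1341], [0.5241, 0.1481]]
```

View pics/w5.png

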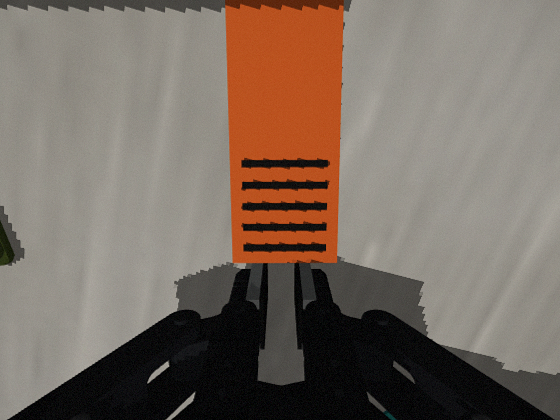

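Call:
{"op": "servo_tool", "data": {"deltas": [{"dx":2.9,"dy":-9.6,"dz":-1,"rx":0,"ry":0,"rz":0.02,"fingers":0.7},{"dx":3.1,"dy":-9.5,"dz":-1,"rx":0,"ry":0,"rz":0.02,"fingers":0.7},{"dx":3.2,"dy":-9.4,"dz":0,"rx":0,"ry":0,"rz":0.02,"fingers":0.7},{"dx":1.8,"dy":-4.7,"dz":0,"rx":0,"ry":0,"rz":0.01,"fingers":0.7},{"dx":0,"dy":0,"dz":0,"rx":0,"ry":0,"rz":0,"fingers":0.7},{"dx":0,"dy":0,"dz":0,"rx":0,"ry":0,"rz":0,"fingers":0.7}]}}

```text
clock: 6.65
tcp_pos: [0.5065, 0.1211, 0.0773]
orientation: [-0.0, 0.817, -0.576, -0.0]
wrist_force: [-0.8, 0.9, -1.0]
finger_gap: 0.0126
```

Run:
```python
from h import *
s=env.get_state(); print(s["clock"],s["tcp_pos"],s["wrist_force"].round(2),s["orientation"])
q=s["orientation"]; h=np.array([2*q[1]**2-1,2*q[1]*q[2]]); print("heading",h)
F=np.array([.5463,.006]); B=s["tcp_pos"][:2]+.0115*h; d=F-B
print("B",B,"along",d@h,"past tip",.110-d@h,"lat",d@np.array([-h[1],h[0]]))
img,K,Ex=cam("wrist"); save("w6.png",img)
b=wedge(img,K,Ex); print(b.round(1))
print([ray(K,Ex,q,.0185).round(4)[:2].tolist() for q in b])
img,K,Ex=cam("scene"); save("s6.png",cv2.resize(img[180:280,200:340],None,fx=5,fy=5,interpolation=2))
```

```text
6.65 [0.50650375 0.12110181 0.07733697] [-0.77  0.87 -1.04] [-7.52979939e-05  8.17132246e-01 -5.76450247e-01 -2.01489379e-05]
heading [ 0.33541021 -0.94207217]
B [0.51036097 0.11026799] along 0.1102822843109715 past tip -0.0002822843109715062 lat -0.0011153879541918044
[[224. 266.]
 [224.  48.]
 [342.  48.]
 [342. 266.]]
[[0.5336, 0.1186], [0.558, 0.0366], [0.519, 0.0227], [0.4856, 0.1015]]
```

View pics/s6.png

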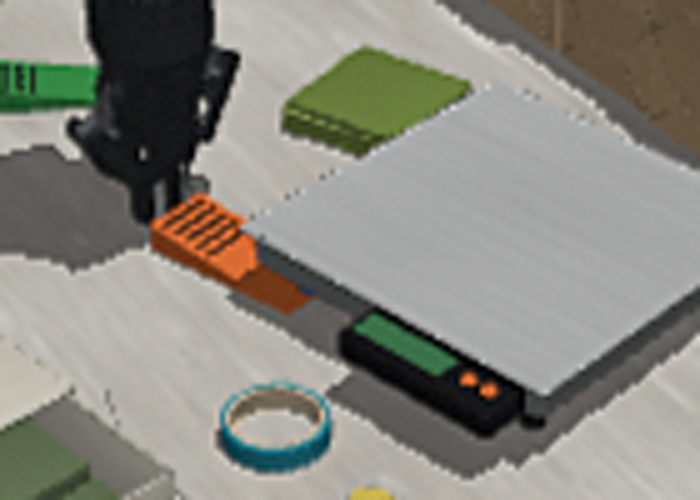

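Call:
{"op": "servo_tool", "data": {"deltas": [{"dx":1.7,"dy":-4.7,"dz":0,"rx":0,"ry":0,"rz":0,"fingers":0.7},{"dx":1.7,"dy":-4.7,"dz":0,"rx":0,"ry":0,"rz":0,"fingers":0.7},{"dx":0,"dy":0,"dz":0,"rx":0,"ry":0,"rz":0,"fingers":0.7}]}}

```text
clock: 7.05
tcp_pos: [0.5102, 0.1109, 0.0771]
orientation: [0.0, 0.817, -0.577, 0.0]
wrist_force: [-0.8, 0.4, 0.5]
finger_gap: 0.0128
```

Call:
{"op": "servo_tool", "data": {"deltas": [{"dx":1.3,"dy":-3.8,"dz":0,"rx":0,"ry":0,"rz":0,"fingers":0.7},{"dx":0,"dy":0,"dz":0,"rx":0,"ry":0,"rz":0,"fingers":0.7}]}}

```text
clock: 7.25
tcp_pos: [0.5114, 0.1072, 0.0771]
orientation: [0.0, 0.817, -0.577, 0.0]
wrist_force: [1.0, -0.4, -0.5]
finger_gap: 0.0128
```

Call:
{"op": "servo_tool", "data": {"deltas": [{"dx":1,"dy":-2.8,"dz":0,"rx":0,"ry":0,"rz":0,"fingers":0.7},{"dx":0,"dy":0,"dz":0,"rx":0,"ry":0,"rz":0,"fingers":0.7}]}}

```text
clock: 7.45
tcp_pos: [0.5123, 0.1046, 0.0771]
orientation: [0.0, 0.817, -0.576, 0.0]
wrist_force: [0.5, -0.3, -0.2]
finger_gap: 0.0127
```

Call:
{"op": "servo_tool", "data": {"deltas": [{"dx":1,"dy":-2.8,"dz":0,"rx":0,"ry":0,"rz":0,"fingers":0.7},{"dx":0,"dy":0,"dz":0,"rx":0,"ry":0,"rz":0,"fingers":0.7}]}}

```text
clock: 7.65
tcp_pos: [0.5134, 0.1018, 0.0772]
orientation: [0.0, 0.817, -0.576, 0.0]
wrist_force: [-0.5, -0.0, -0.9]
finger_gap: 0.0128
```

Call:
{"op": "servo_tool", "data": {"deltas": [{"dx":0.7,"dy":-1.9,"dz":0,"rx":0,"ry":0,"rz":0,"fingers":0.7},{"dx":0,"dy":0,"dz":0,"rx":0,"ry":0,"rz":0,"fingers":0.7}]}}

```text
clock: 7.85
tcp_pos: [0.514, 0.1, 0.0771]
orientation: [0.0, 0.817, -0.576, 0.0]
wrist_force: [0.0, 0.5, 0.1]
finger_gap: 0.0127
```

Call:
{"op": "servo_tool", "data": {"deltas": [{"dx":0.7,"dy":-1.9,"dz":0,"rx":0,"ry":0,"rz":0,"fingers":0.7},{"dx":0,"dy":0,"dz":0,"rx":0,"ry":0,"rz":0,"fingers":0.7}]}}

```text
clock: 8.05
tcp_pos: [0.5147, 0.0981, 0.0771]
orientation: [0.0, 0.817, -0.576, 0.0]
wrist_force: [-0.3, 0.3, 0.2]
finger_gap: 0.0129
```

Call:
{"op": "servo_tool", "data": {"deltas": [{"dx":0.7,"dy":-1.9,"dz":0,"rx":0,"ry":0,"rz":0,"fingers":0.7},{"dx":0,"dy":0,"dz":0,"rx":0,"ry":0,"rz":0,"fingers":0.7}]}}

```text
clock: 8.25
tcp_pos: [0.5154, 0.0962, 0.0772]
orientation: [0.0, 0.817, -0.576, 0.0]
wrist_force: [1.3, -0.6, 0.9]
finger_gap: 0.0129
```

Call:
{"op": "servo_tool", "data": {"deltas": [{"dx":0.7,"dy":-1.9,"dz":0,"rx":0,"ry":0,"rz":0,"fingers":0.7},{"dx":0,"dy":0,"dz":0,"rx":0,"ry":0,"rz":0,"fingers":0.7}]}}

```text
clock: 8.45
tcp_pos: [0.5161, 0.0943, 0.0771]
orientation: [0.0, 0.817, -0.576, 0.0]
wrist_force: [-0.3, -0.7, 0.3]
finger_gap: 0.0127
```

Call:
{"op": "servo_tool", "data": {"deltas": [{"dx":0.7,"dy":-1.9,"dz":0,"rx":0,"ry":0,"rz":0,"fingers":0.7},{"dx":0,"dy":0,"dz":0,"rx":0,"ry":0,"rz":0,"fingers":0.7}]}}

```text
clock: 8.65
tcp_pos: [0.5168, 0.0923, 0.0772]
orientation: [0.0, 0.817, -0.576, 0.0]
wrist_force: [-0.4, 0.1, 0.4]
finger_gap: 0.0126
```

Call:
{"op": "servo_tool", "data": {"deltas": [{"dx":0.7,"dy":-1.9,"dz":0,"rx":0,"ry":0,"rz":0,"fingers":0.7},{"dx":0,"dy":0,"dz":0,"rx":0,"ry":0,"rz":0,"fingers":0.7}]}}

```text
clock: 8.85
tcp_pos: [0.5175, 0.0905, 0.0771]
orientation: [0.0, 0.817, -0.576, 0.0]
wrist_force: [-0.3, -0.2, 0.3]
finger_gap: 0.0126
```

Run:
```python
from h import *
s=env.get_state(); print(s["clock"],s["tcp_pos"],s["wrist_force"].round(2))
q=s["orientation"]; h=np.array([2*q[1]**2-1,2*q[1]*q[2]]); F=np.array([.5463,.006]); d=F-s["tcp_pos"][:2]-.0115*h
print("past tip",.110-d@h,"lat",d@np.array([-h[1],h[0]]))
img,K,Ex=cam("scene"); save("s7.png",cv2.resize(img[195:255,215:305],None,fx=8,fy=8,interpolation=2))
```

```text
8.85 [0.51750837 0.09045258 0.07714972] [-0.26 -0.19  0.31]
past tip 0.03228279001002293 lat -0.001218723145706705
```

View pics/s7.png

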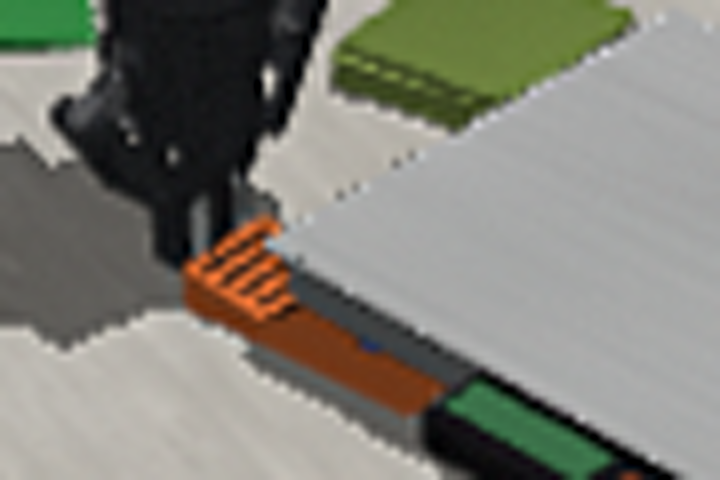

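Call:
{"op": "servo_tool", "data": {"deltas": [{"dx":0.5,"dy":-1.4,"dz":0,"rx":0,"ry":0,"rz":0,"fingers":0.7},{"dx":0,"dy":0,"dz":0,"rx":0,"ry":0,"rz":0,"fingers":0.7}]}}

```text
clock: 9.1
tcp_pos: [0.518, 0.0891, 0.0772]
orientation: [0.0, 0.817, -0.576, 0.0]
wrist_force: [-0.4, -0.4, -0.8]
finger_gap: 0.0126
```

Call:
{"op": "servo_tool", "data": {"deltas": [{"dx":0.5,"dy":-1.4,"dz":0,"rx":0,"ry":0,"rz":0,"fingers":0.7},{"dx":0,"dy":0,"dz":0,"rx":0,"ry":0,"rz":0,"fingers":0.7}]}}

```text
clock: 9.3
tcp_pos: [0.5184, 0.0879, 0.0771]
orientation: [0.0, 0.817, -0.576, -0.0]
wrist_force: [-0.5, 0.3, 0.5]
finger_gap: 0.0128
```

Call:
{"op": "servo_tool", "data": {"deltas": [{"dx":0.5,"dy":-1.4,"dz":0,"rx":0,"ry":0,"rz":0,"fingers":0.7},{"dx":0,"dy":0,"dz":0,"rx":0,"ry":0,"rz":0,"fingers":0.7}]}}

```text
clock: 9.5
tcp_pos: [0.5187, 0.0869, 0.0771]
orientation: [-0.0, 0.817, -0.576, -0.001]
wrist_force: [-0.2, 3.8, 0.8]
finger_gap: 0.013
```

Call:
{"op": "servo_tool", "data": {"deltas": [{"dx":0.4,"dy":-1.2,"dz":0,"rx":0,"ry":0,"rz":0,"fingers":0.7},{"dx":0,"dy":0,"dz":0,"rx":0,"ry":0,"rz":0,"fingers":0.7},{"dx":0,"dy":0,"dz":0,"rx":0,"ry":0,"rz":0,"fingers":0.7}]}}

```text
clock: 9.8
tcp_pos: [0.5189, 0.0862, 0.0772]
orientation: [-0.001, 0.817, -0.576, -0.001]
wrist_force: [-1.6, 4.9, 1.6]
finger_gap: 0.0128
```

Call:
{"op": "servo_tool", "data": {"deltas": [{"dx":0.5,"dy":-1.4,"dz":0,"rx":0,"ry":0,"rz":0,"fingers":0.7},{"dx":0,"dy":0,"dz":0,"rx":0,"ry":0,"rz":0,"fingers":0.7},{"dx":0,"dy":0,"dz":0,"rx":0,"ry":0,"rz":0,"fingers":0.7}]}}

```text
clock: 10.1
tcp_pos: [0.519, 0.0855, 0.0772]
orientation: [-0.001, 0.818, -0.576, -0.002]
wrist_force: [-2.2, 9.2, 2.9]
finger_gap: 0.0129
```

Call:
{"op": "servo_tool", "data": {"deltas": [{"dx":-7,"dy":20,"dz":0,"rx":0,"ry":0,"rz":0,"fingers":0.7},{"dx":0,"dy":0,"dz":40,"rx":0,"ry":0,"rz":0,"fingers":1},{"dx":0,"dy":0,"dz":45,"rx":0,"ry":0,"rz":0,"fingers":1},{"dx":11,"dy":-33,"dz":0,"rx":0,"ry":0,"rz":0,"fingers":1},{"dx":11,"dy":-33,"dz":0,"rx":0,"ry":0,"rz":0,"fingers":1},{"dx":12,"dy":-30,"dz":0,"rx":0,"ry":0,"rz":0,"fingers":1},{"dx":0,"dy":0,"dz":0,"rx":0,"ry":0,"rz":0,"fingers":1},{"dx":0,"dy":0,"dz":0,"rx":0,"ry":0,"rz":0,"fingers":1}]}}

```text
clock: 10.9
tcp_pos: [0.5469, 0.0069, 0.162]
orientation: [0.0, 0.817, -0.577, 0.0]
wrist_force: [-0.4, 1.0, 0.0]
finger_gap: -0.0002
```

Run:
```python
from h import *
s=env.get_state(); print(s["clock"],s["tcp_pos"],s["wrist_force"].round(2),s["finger_gap"])
for n in ("scene","side"):
    img,K,Ex=cam(n); save(n+"8.png",img)
    for r in cut_out("wedge",n)[:1]:
        m=np.array(r["region"]);v,u=np.nonzero(m);print(n,img[m].mean(0).round(),ray(K,Ex,(u.mean(),v.mean()),.01))
    print(proj(K,Ex,[.5463,.006,.054]))
```

```text
10.9 [0.54690506 0.00687085 0.16199571] [-0.41  0.99  0.04] -0.00020090903195212385
scene [104.  53.  26.] [0.52215189 0.01922179 0.01      ]
[261.57412372 223.35274662]
side [ 56. 111.  66.] [0.49724466 0.30978403 0.01      ]
[271.349405   214.52737867]
```

Now descend to the plate (contact expected at TCP z ≈ 0.127).

Call:
{"op": "servo_tool", "data": {"deltas": [{"dx":0,"dy":0,"dz":-20,"rx":0,"ry":0,"rz":0,"fingers":1},{"dx":0,"dy":0,"dz":-10,"rx":0,"ry":0,"rz":0,"fingers":1},{"dx":0,"dy":0,"dz":-3,"rx":0,"ry":0,"rz":0,"fingers":1},{"dx":0,"dy":0,"dz":0,"rx":0,"ry":0,"rz":0,"fingers":1}]}}

```text
clock: 11.5
tcp_pos: [0.5463, 0.0083, 0.1287]
orientation: [0.0, 0.817, -0.576, -0.001]
wrist_force: [0.2, 0.2, 0.6]
finger_gap: -0.0004
```

Call:
{"op": "servo_tool", "data": {"deltas": [{"dx":0,"dy":0,"dz":-1.5,"rx":0,"ry":0,"rz":0,"fingers":1},{"dx":0,"dy":0,"dz":0,"rx":0,"ry":0,"rz":0,"fingers":1}]}}

```text
clock: 11.7
tcp_pos: [0.5472, 0.0079, 0.1281]
orientation: [-0.0, 0.817, -0.576, 0.0]
wrist_force: [0.4, 0.3, -0.6]
finger_gap: 0.0
```

Call:
{"op": "servo_tool", "data": {"deltas": [{"dx":0,"dy":0,"dz":-1,"rx":0,"ry":0,"rz":0,"fingers":1},{"dx":0,"dy":0,"dz":0,"rx":0,"ry":0,"rz":0,"fingers":1},{"dx":0,"dy":0,"dz":0,"rx":0,"ry":0,"rz":0,"fingers":1}]}}

```text
clock: 12.0
tcp_pos: [0.5469, 0.0078, 0.1268]
orientation: [-0.0, 0.817, -0.576, 0.0]
wrist_force: [0.2, 0.2, -0.1]
finger_gap: 0.0002
```

Call:
{"op": "servo_tool", "data": {"deltas": [{"dx":0,"dy":0,"dz":-1,"rx":0,"ry":0,"rz":0,"fingers":1},{"dx":0,"dy":0,"dz":0,"rx":0,"ry":0,"rz":0,"fingers":1},{"dx":0,"dy":0,"dz":0,"rx":0,"ry":0,"rz":0,"fingers":1}]}}

```text
clock: 12.3
tcp_pos: [0.5469, 0.0078, 0.1266]
orientation: [-0.0, 0.817, -0.576, 0.0]
wrist_force: [-1.7, 0.5, 6.3]
finger_gap: -0.0001
```

Call:
{"op": "servo_tool", "data": {"deltas": [{"dx":0,"dy":0,"dz":-0.8,"rx":0,"ry":0,"rz":0,"fingers":1},{"dx":0,"dy":0,"dz":0,"rx":0,"ry":0,"rz":0,"fingers":1},{"dx":0,"dy":0,"dz":0,"rx":0,"ry":0,"rz":0,"fingers":1},{"dx":0,"dy":0,"dz":0,"rx":0,"ry":0,"rz":0,"fingers":1}]}}

```text
clock: 12.7
tcp_pos: [0.5469, 0.0078, 0.1265]
orientation: [-0.0, 0.817, -0.576, 0.001]
wrist_force: [-4.1, 0.3, 12.0]
finger_gap: -0.0003
```

Call:
{"op": "servo_tool", "data": {"deltas": [{"dx":0,"dy":0,"dz":0,"rx":0,"ry":0,"rz":0,"fingers":1},{"dx":0,"dy":0,"dz":0,"rx":0,"ry":0,"rz":0,"fingers":1},{"dx":0,"dy":0,"dz":0,"rx":0,"ry":0,"rz":0,"fingers":1},{"dx":0,"dy":0,"dz":0,"rx":0,"ry":0,"rz":0,"fingers":1}]}}

```text
clock: 13.1
tcp_pos: [0.5469, 0.0078, 0.1265]
orientation: [-0.0, 0.817, -0.576, 0.001]
wrist_force: [-3.8, -0.6, 12.7]
finger_gap: 0.0001
```

Run:
```python
from h import *
img,K,Ex=cam("scene"); save("s9.png",cv2.resize(img[185:285,215:365],None,fx=5,fy=5,interpolation=2))
for r in cut_out("scale","scene")[:1]:
    cn=max(cv2.findContours(np.array(r["region"]).astype(np.uint8),0,1)[0],key=cv2.contourArea)
    print([(q.tolist(),ray(K,Ex,q,.054).round(3)[:2].tolist()) for q in cv2.approxPolyDP(cn,3,True)[:,0]])
s=env.get_state(); print(s["clock"],s["tcp_pos"],s["wrist_force"].round(2))
```

```text
13.2 [0.54692063 0.00787279 0.1265466 ] [-3.47  0.68 11.8 ]
```

View pics/s9.png

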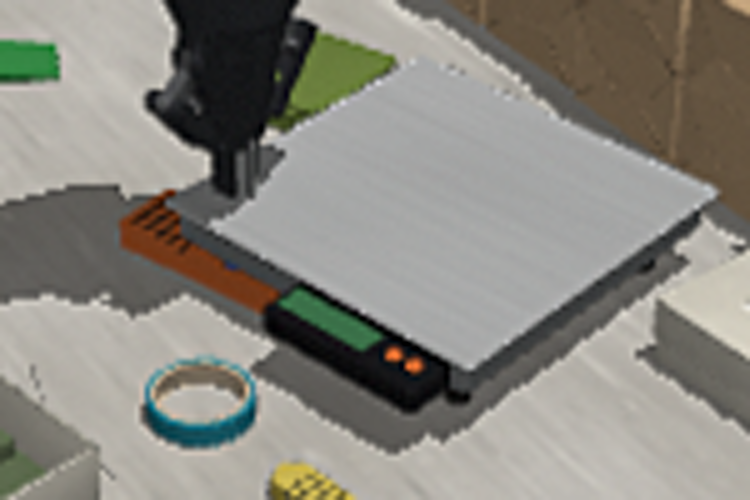

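```bash
python3 -c "
from h import *
print(job.hand_in()); s=env.get_state(); print(s['clock'],s['tcp_pos'],s['wrist_force'])"
```

```text
the job is handed in; nothing more can be done
None
the job is handed in; nothing more can be done
```

I pushed the orange wedge thin end first under the blue foot with the nearly closed fingers. I stopped when the push had climbed to about 9.5 N, with the foot's centre roughly 35 mm past the thin edge and 1 mm off the centre line by my estimate.

I then pressed on the plate within a few mm of the point above the foot and handed the job in at about 13.2 s, still holding about 12 N. That corner gave only about 0.1 mm as the press rose from 6 to 12 N, so it stood firm.

**Last picture:** the wedge is under the foot, the scale looks level, and the coasters and tape roll look unmoved. The white box and the cutter are only partly in that view.

**Not checked:**
- The network found no scale in the last picture, so how far the scale moved was judged by eye only.
- I took no tilt measurement; "level" comes from the picture and the firm press.
- While holding the press there was a sideways force of about 3.5–4 N on the fingers.

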